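# Put the shaving shelf in order for the night

### The job

Put the denture into the soaking cup, then close the cup with whichever of the two look-alike lids fits its rim, fully seated, and leave the other lid lying flat on the shelf, clear of the cup. Lay the toothbrush in its long metal rest, and stand the round denture brush upright, bristles down, in the shallow round dish. Leave the egg-shaped pill pot standing where it is.

Things in the scene. Friction and masses are not known exactly. Their poses are not given: they have to be found in the camera images.
- denture: Lower denture, a small horseshoe of pink gum with white teeth on top, lying teeth up: 42 mm long (x), 36 mm across its two parallel legs (y), 18.5 mm high. Origin at the centre of its underside, x towards the closed front, z up. Grip it along y, across the outsides of the legs (straight from x = -20 to +10 mm). 30 g.
- lid_a: Wider white lid, lying plug down: disc 110 mm across (z = 8 to 14 mm), under it a tapered plug 8 mm deep (72 mm across at the bottom, 90 at the disc), on top a bar to hold, 46 mm long (x), 14 wide (y), z = 14 to 38 mm. Origin at the centre of the plug's underside, z up. Fits the cup: the disc rests on the rim, the origin then 44 mm above the cup's; no turning. 70 g.
- lid_b: The narrower look-alike lid, white plastic: disc 84 mm across and 6 mm thick, plug 8 mm deep (52 to 66 mm across), the same bar 46 x 14 x 24 mm along x on top, whole height 38 mm. Origin at the centre of the plug's underside, z up. It is too small for the cup and would fall in.
- toothbrush: Orange toothbrush lying on the shelf, 180 mm long (x), bristles up at the +x end. Origin at mid-length, at the underside. Handle: a bar 13 mm wide (y), 13 high, from x = -90 to +40 mm; then a thin neck and the head (12 mm wide, 15 high with bristles). Balances near x = -18 mm: grip across the handle there. 25 g.
- denture_brush: Round hard silicone denture brush standing bristles down: base 48 mm across and 16 mm high (the lowest 8 mm are bristles, 44 mm across), and on it an upright round grip 36 mm across from z = 16 to 40 mm, domed to 45 mm. Origin at the centre of the underside, z up. About 50 g.
- pill_pot: Egg-shaped closed ceramic pill pot standing upright, 51 mm across, 62 mm high, with a thin brass seam. Origin at the centre of its foot. Not to be moved.
- cup: Denture soaking cup, white, open, round, fixed to the shelf: 104 mm across at the rim, 52 mm high, wall 4 mm, mouth 96 mm across inside, inner floor 5 mm above the shelf. Origin at the centre of its underside, z up.
- brush_rest: Toothbrush rest, a long narrow aluminium tray fixed to the shelf, 220 mm long (x), 44 wide (y). Floor 5 mm above the shelf, 212 x 36 mm inside; 4 mm walls up to 16 mm above the shelf at both ends and along the last 60 mm of the sides; the middle 100 mm has no side walls (room for fingers). Origin at the centre of its underside. The toothbrush may lie either way.
- dish: Shallow round white ceramic dish, fixed to the shelf: 100 mm across at the rim, 16 mm high, wall 4 mm, inner floor 4 mm above the shelf and 86 mm across. Origin at the centre of its underside, z up.
Mind the look-alikes: they are no part of the job. Leave any purple look-alike of the cup alone. Leave any purple look-alike of the denture_brush alone.

How it is judged:
By the outcome, as a careful person would: the job done as asked, in the order asked, and still so for the second after the job is handed in, with the robot touching nothing.
It also fails if it takes over 115 s, if anything falls off the work surface, if the arm or the gripper's body presses on something with over 40 N, if the wrist force passes 120 N, or if a joint passes its speed limit or range.

### The arm

A 6-joint arm with a two-finger parallel gripper is mounted at the origin on the work surface. World frame = base frame: x ahead of the robot, y to its left, z up, the work surface at z = 0. Lengths are in m, angles in rad, forces in N, time in s.
With the tool pointing down it reaches from about 0.25 to 0.775 m from the base axis. Payload 4 kg.
Tool frame: the origin (TCP) lies midway between the tips of the shut fingers; the grasp point (between the pads) lies 19 mm behind it (bot.grasp_offset is the distance from the TCP to the grasp point, in m); z points along the fingers, y is the line along which they close (so a half turn about z gives the same grasp; the last joint's range is limited). The gripper opens to 85 mm and grips with 20 to 120 N. Pads are 22 mm wide; open, the fingers measure 114 mm over their backs; the gripper's body (76 mm by 85 mm) begins 54 mm behind the grasp point. The pads swing forward as they close: fully open they stand 13 mm farther back than shut.
Start: joints at [1.112, 0.087, 1.371, -0, 1.684, -0.103], TCP at [0.192, 0.516, 0.231] pointing down, gripper open.
Joint ranges: [-3.1, 3.1], [-0.76, 2.03], [0.27, 2.55], [-1.08, 4.22], [0.17, 2.65], [-2.57, 2.57]. Speed limits (rad/s): [2.79, 2.79, 3.14, 3.14, 3.14, 3.14].

### API

Orientations are given as a unit quaternion [w, x, y, z].
In Python, from cell import readout, read_camera, workorder, bot gives the robot as it stands.
- The arm moves only by the tool arm_command, never from a script. Its argument "motion" is a list of rows, each a list of 7 numbers: the shift along the world's x, y, z in units of 4 cm (1.0 is 4 cm), then the turn, a rotation vector about the world's x, y, z in units of 60 degrees (1.0 is 60 degrees), then the closure in counts, from 0 (fully open) to 255 (shut). A call has exactly 10 rows; each row shifts and turns the commanded pose from where the row before left it; what a row does not reach is not made up. A row lasts 1/10 s, in which the tool goes at most 50 mm and 8.59 degrees, less where a joint would pass 70% of its speed; a pose out of reach is approached as far as the arm can. A call with a number of a shift or a turn outside -1 to 1 is refused whole. A call with a gripper value outside its range is refused whole. The fingers move at their own pace and stop on an object; "force" is the grip in N (left out, the last holds). Time passes only in rows, so rows that do not move let the fingers close, or fill a call up. It gives the time, the measured TCP pose, the force, the opening and the grip force at its end, in the units of the state.
- readout.observe(): the state, without advancing time (a new reading comes with each control period).
- read_camera(name): name is "side" or "top"; returns a dict with "pixels" (400x640x3 uint8, red, green, blue), "fov_y" (degrees; the focal length in pixels is half the picture's height over the tangent of half this angle, whatever the lens; pixels are square), "cx", "cy" (the principal point, pixels), "rvec" (rotation vector, rad) and "tvec" (3), from world to camera coordinates, as OpenCV has them. Camera axes: x right, y down, z forward; pixel columns grow to the right and rows downward; lengths in m; the calibration is good to about 2 mm. A picture is of the moment at which its call begins. There is no depth.
- workorder.close_job(): hands the job in; it is judged then, once.
The state is a dict: "time": time; "qpos": joint angles; "dq": joint speeds; "joint_efforts": joint torques, N m; "ee_pos": TCP position; "eef_rot": TCP orientation; "wrist_force": force on the tool from outside, world axes, zero at the start; "torque": the same for the moment, N m; "finger_gap": opening from 0.0 (shut) to 1.0 (fully open); "finger_force": force on a finger pad.
Only numpy, scipy, OpenCV 4.12 (cv2) and the standard library are available. Lean on these libraries where they do the work, as an engineer would, in place of code of your own. Each camera call takes 0.05 s, during which the arm holds its last target. There are 200 camera calls.

## Working session

There is one attempt and no reset: what is moved stays moved. The work goes in short steps, Python scripts to look and compute and a tool call to move; the robot and the scene stay as the last step left them, time stands still between calls to the robot, and variables do not carry over. Pictures are saved under pics/ and viewed, at most 16 in all, crops included, and the job is handed in when it is done.

Besides the shell and the picture viewer there is one more tool, called after "Request:" by a JSON object that holds its "name" and its "arguments". arm_command: Moves the arm, as the interface text tells. Shifts and turns lie within -1 to 1; 1 stands for 4 cm of shift or 60 degrees of turn. Its arguments: {"type":"object","properties":{"motion":{"type":"array","items":{"type":"array","items":{"type":"number"}}},"force":{"type":"number"}},"required":["motion"]}

```bash
ls; mkdir -p pics
python3 - <<'E'
from cell import readout, read_camera, bot
import cv2
print(readout.observe(), bot.grasp_offset)
for n in("top","side"):
    c=read_camera(n); cv2.imwrite(f"pics/{n}0.png",c["pixels"][:,:,::-1])
    print({k:v for k,v in c.items() if k!="pixels"})
E
```

```text
pics
{'time': 0.0, 'qpos': array([ 1.11188083e+00,  8.79738989e-02,  1.37228945e+00, -7.57344298e-06,
        1.68359291e+00, -1.03089076e-01]), 'dq': array([ 0.00074752,  0.00131214,  0.00148389, -0.00204595, -0.00062602,
       -0.00036794]), 'joint_efforts': array([-2.20052380e-04, -3.51858544e+01, -3.13273466e+01, -1.03165000e-04,
        1.08008872e-02, -1.11376158e-05]), 'ee_pos': array([0.19137676, 0.51509152, 0.23011094]), 'eef_rot': array([-3.10253992e-04,  1.76976411e-01,  9.84214443e-01, -1.08845264e-03]), 'wrist_force': array([-0.39399853, -0.64612449, -0.17899994]), 'torque': array([ 0.01536705, -0.01472914, -0.00120596]), 'finger_force': 0.0, 'finger_gap': 1.0032278596163438} 0.0187
{'fov_y': 48.9549061591317, 'cx': 319.02669118043355, 'cy': 195.59335054075981, 'rvec': array([ 2.22113529, -2.16337775,  0.0968191 ]), 'tvec': array([-0.02678146,  0.47420165,  1.01842559])}
{'fov_y': 46.25367420799683, 'cx': 326.8024097267175, 'cy': 201.44796725380672, 'rvec': array([ 2.21270457, -0.41685876,  0.17928965]), 'tvec': array([-0.44151774,  0.15795213,  1.09918416])}
```

View pics/top0.png

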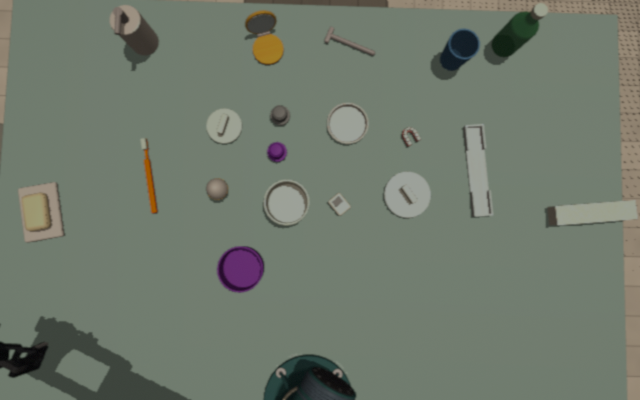

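View pics/side0.png

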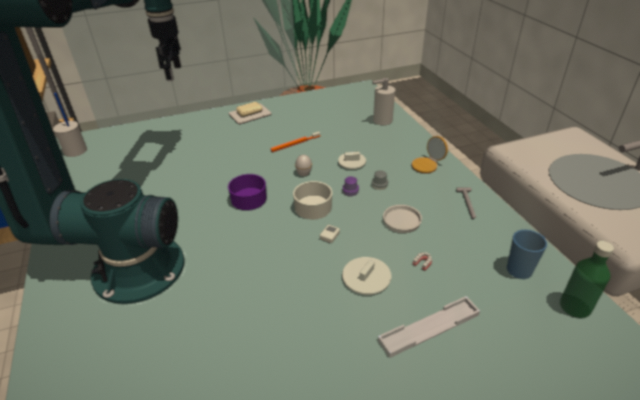

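The top view gives these candidates:
- **Denture:** (411,137); the small white box at (340,205) is not it.
- **Cup:** (287,203); could be confused with the purple cup (241,269) or the dish (348,124).
- **Lids:** wide lid (408,195), narrow lid (224,126).
- **Denture brush:** grey (280,116); the purple one at (277,152) is the look-alike.
- **Others:** toothbrush (150,175), rest (479,170), pill pot (217,189).

I'll check these in one close crop.

```bash
cat > h.py <<'E'
import numpy as np, cv2
from cell import readout, read_camera
def K(c):
    f=200/np.tan(np.radians(c["fov_y"]/2)); return np.array([[f,0,c["cx"]],[0,f,c["cy"]],[0,0,1.]])
def back(c,uv,z):
    R=cv2.Rodrigues(c["rvec"])[0]; o=-R.T@c["tvec"]
    uv=np.atleast_2d(uv).astype(float); d=(R.T@np.linalg.inv(K(c))@np.c_[uv,np.ones(len(uv))].T).T
    return o+d*((z-o[2])/d[:,2])[:,None]
def proj(c,P): return cv2.projectPoints(np.atleast_2d(P).astype(float),c["rvec"],c["tvec"],K(c),None)[0][:,0]
E
python3 - <<'E'
from h import *
c=read_camera("top"); s=read_camera("side")
np.savez("c0.npz",top=c["pixels"],side=s["pixels"])
cv2.imwrite("pics/crop.png",cv2.resize(c["pixels"][95:295,120:500,::-1],None,fx=2.1,fy=2.1,interpolation=cv2.INTER_CUBIC))
R=cv2.Rodrigues(c["rvec"])[0];print("cam",-R.T@c["tvec"])
pt=dict(denture=(411,137,.01),cup=(287,203,.052),dish=(348,124,.016),lida=(408,195,.014),lidb=(224,126,.014),tb=(150,175,.01),brush=(280,116,.04),pot=(217,189,.03),rest=(479,170,.01))
ps=dict(denture=(423,261),cup=(313,193),dish=(402,217),lida=(367,275),lidb=(352,160),tb=(296,142),brush=(380,176),pot=(304,165),rest=(430,326))
for k,(u,v,z) in pt.items(): print(k,back(c,(u,v),z)[0][:2].round(3),back(s,ps[k],z)[0][:2].round(3))
E
```

```text
cam [0.39995225 0.00150826 1.05014812]
denture [ 0.623 -0.232] [ 0.624 -0.233]
cup [0.453 0.059] [0.456 0.056]
dish [ 0.648 -0.079] [ 0.649 -0.081]
lida [ 0.482 -0.225] [ 0.483 -0.227]
lidb [0.635 0.216] [0.636 0.213]
tb [0.513 0.387] [0.513 0.383]
brush [0.657 0.082] [0.661 0.074]
pot [0.483 0.223] [0.486 0.22 ]
rest [ 0.547 -0.397] [ 0.545 -0.397]
```

View pics/crop.png

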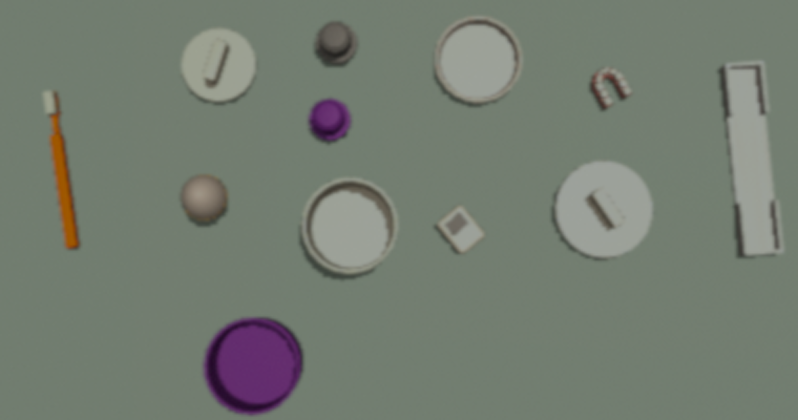

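The crop confirms the choices. The pink and white horseshoe is the denture (crop 610,88), the white deep ring is the cup (350,227) and the shallow ring is the dish (478,60). The larger lid is at (603,210), the smaller at (218,65), and the grey brush at (336,42). Next I'll take precise fits.

```bash
cat > fit.py <<'E'
from h import *
from scipy.optimize import least_squares
def comp(px,seed,half,mode):
    u,v=map(int,seed); 
    a=cv2.GaussianBlur(px,(0,0),.6).astype(float); x0,y0=max(u-half,0),max(v-half,0)
    w=a[y0:v+half,x0:u+half]; bg=np.median(w.reshape(-1,3) if mode!="b" else w.reshape(-1,3),0)
    if mode=="chroma": d=(w[...,0]-w[...,1])-(bg[0]-bg[1])
    else: d=w[...,0]-bg[0]
    t,m=cv2.threshold(np.clip(d*2,0,255).astype(np.uint8),0,255,cv2.THRESH_OTSU)
    n,l,st,ce=cv2.connectedComponentsWithStats(m)
    i=1+np.argmax(st[1:,4]); return (l==i).astype(np.uint8),np.array([x0,y0]),d
def circ(P,r):
    f=lambda q:np.hypot(P[:,0]-q[0],P[:,1]-q[1])-q[2]
    q=least_squares(f,[*P[:,:2].mean(0),r],loss="soft_l1",f_scale=.001); return q.x
def circle(c,seed,z,r,half):
    m,o,_=comp(c["pixels"],seed,half,"bright")
    ct=max(cv2.findContours(m,cv2.RETR_EXTERNAL,cv2.CHAIN_APPROX_NONE)[0],key=len)
    h=cv2.convexHull(ct)[:,0]+o
    return circ(back(c,h,z),r)
def rect(c,seed,z,half,mode="chroma"):
    m,o,_=comp(c["pixels"],seed,half,mode)
    yx=np.argwhere(m); P=back(c,yx[:,::-1]+o,z)[:,:2]
    (cx,cy),(w,h),a=cv2.minAreaRect((P*1000).astype(np.float32))
    if w<h: w,h,a=h,w,a+90
    ev=np.linalg.eigh(np.cov(P.T))[1][:,1]
    return np.round([cx,cy,w,h,a,np.degrees(np.arctan2(ev[1],ev[0])),*(P.mean(0)*1000)],1)
E
python3 - <<'E'
from fit import *
T=read_camera("top"); S=read_camera("side")
for n,t,s,z,r in [("lida",(408,195),(367,275),.014,.055),("lidb",(224,126),(352,160),.014,.042),("cup",(287,203),(313,197),.052,.052),("dish",(348,124),(402,217),.016,.05)]:
    print(n,(circle(T,t,z,r,38)*1e3).round(1),(circle(S,s,z,r,40)*1e3).round(1))
print("dent",rect(T,(411,137),.009,22),rect(S,(423,261),.009,22))
print("tb",rect(T,(150,175),.007,45),rect(S,(296,142),.007,35))
print("rest",rect(T,(479,170),.010,56,"bright"),rect(S,(430,326),.010,60,"bright"))
a=T["pixels"]
L=[cv2.resize(a[v-h:v+h,u-h:u+h,::-1],(390,290) if 0 else (290,290),interpolation=cv2.INTER_CUBIC) for u,v,h in[(411,137,20),(408,195,28),(224,126,28),(280,116,20)]]
cv2.imwrite("pics/close.png",np.vstack([np.hstack(L[:2]),np.hstack(L[2:])]))
E
```

```text
lida [ 484.7 -224.4   54.1] [ 483.7 -223.3   54.4]
lidb [637.7 217.4  41.1] [637.2 218.3  42.1]
cup [450.2  57.9  42.6] [443.4  32.4  29.6]
dish [646.8 -76.   42.9] [644.8 -86.3  40.9]
dent [ 625.8 -227.4   42.6   38.6   32.5   48.9  625.5 -226.7] [ 625.1 -231.3   53.1   38.7   27.9   47.7  625.1 -230. ]
tb [ 500.7  388.7  155.8   15.9   11.1 -169.1  495.6  387.6] [ 509.7  391.9  172.    30.9   11.1 -170.   500.3  388.8]
rest [ 544.6 -392.7  212.5   44.6    7.3 -173.8  543.  -392.3] [ 543.7 -395.9  206.8   43.5    5.7 -174.4  539.9 -396.3]
```

View pics/close.png

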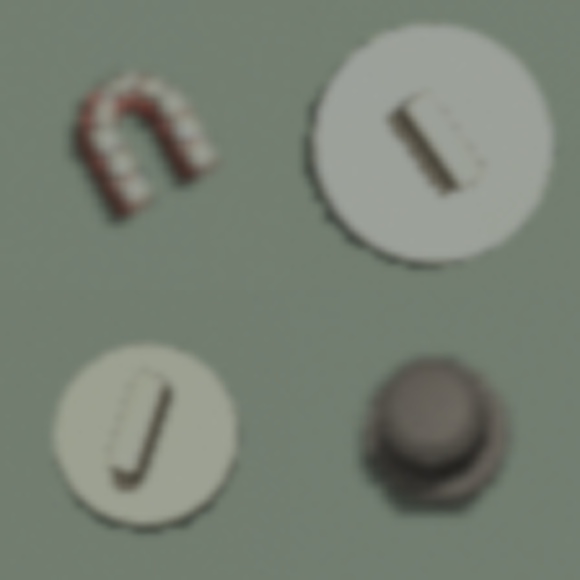

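```bash
cat > edge.py <<'E'
from h import *
from scipy.optimize import minimize
t=np.linspace(0,2*np.pi,80,endpoint=False)
def ring(r,z): return np.c_[r*np.cos(t),r*np.sin(t),0*t+z]
def box(a,b,z,n=25):
    s=np.linspace(-1,1,n); o=np.ones(n); q=np.r_[np.c_[s*a,o*b],np.c_[s*a,-o*b],np.c_[o*a,s*b],np.c_[-o*a,s*b]]
    return np.c_[q,0*q[:,0]+z]
def place(M,p):
    y=np.radians(p[2]) if len(p)>2 else 0
    c,s=np.cos(y),np.sin(y); return np.c_[M[:,0]*c-M[:,1]*s+p[0],M[:,0]*s+M[:,1]*c+p[1],M[:,2]]
def grad(px):
    g=cv2.GaussianBlur(px,(0,0),.8).astype(np.float32); 
    m=np.sqrt(sum(cv2.Sobel(g[...,k],5,1,0)**2+cv2.Sobel(g[...,k],5,0,1)**2 for k in range(3)))
    return np.minimum(m,np.percentile(m,99))
def fit(cams,M,p0,rng,arng=0):
    G=[grad(c["pixels"]) for c in cams]
    def sc(p):
        tot=0
        for c,g in zip(cams,G):
            q=proj(c,place(M,p)).astype(np.float32)
            tot+=cv2.remap(g,q[None,:,0],q[None,:,1],cv2.INTER_LINEAR).mean()
        return -tot
    dx=np.arange(-rng,rng+1e-9,.0015); da=np.arange(-arng,arng+1,3) if arng else [0]
    best=min(((sc(q),q) for q in ([p0[0]+a,p0[1]+b]+([p0[2]+d] if len(p0)>2 else []) for a in dx for b in dx for d in da)),key=lambda x:x[0])[1]
    sx=np.array([[0]*len(best)]+[[ (.001,.001,1.5)[j]*(i==j) for j in range(len(best))] for i in range(len(best))])
    r=minimize(sc,best,method="Nelder-Mead",options=dict(initial_simplex=np.array(best)+sx))
    return r.x,r.fun
E
python3 - <<'E'
from edge import *
T=read_camera("top"); S=read_camera("side"); R={}
J=[("cup",ring(.052,.052),[.454,.058],.01,0),("dish",np.r_[ring(.05,.016)],[.647,-.08],.01,0),
("lida",ring(.055,.014),[.484,-.224],.006,0),("lidb",ring(.042,.014),[.637,.217],.006,0),
("abar",box(.023,.007,.038),[.484,-.224,38],.006,18),("bbar",box(.023,.007,.038),[.637,.217,-18],.006,18),
("rest",np.r_[box(.11,.022,.016)],[.545,-.395,6],.009,6),("dent",box(.021,.018,.009),[.625,-.229,28],.006,15),
("tb",np.r_[box(.065,.0065,.013)+[-.025,0,0]],[.51,.388,9],.012,6),
("brush",np.r_[ring(.024,.014)],[.655,.085],.01,0),("pot",ring(.0255,.03),[.484,.222],.008,0)]
f=lambda v:[round(v[0]*1e3,1),round(v[1]*1e3,1)]+[round(a,1) for a in v[2:]]
for n,M,p,r,a in J: print(n,*[(f(x),round(s)) for x,s in (fit(C,M,p,r,a) for C in([T],[S],[T,S]))])
E
```

```text
cup ([np.float64(450.9), np.float64(58.4)], -141) ([np.float64(450.2), np.float64(60.8)], -167) ([np.float64(450.5), np.float64(59.1)], -306)
dish ([np.float64(642.4), np.float64(-83.0)], -113) ([np.float64(648.0), np.float64(-77.2)], -147) ([np.float64(647.7), np.float64(-78.0)], -244)
lida ([np.float64(484.6), np.float64(-224.0)], -186) ([np.float64(483.2), np.float64(-223.7)], -220) ([np.float64(484.2), np.float64(-223.7)], -401)
lidb ([np.float64(637.3), np.float64(217.4)], -177) ([np.float64(636.6), np.float64(217.1)], -206) ([np.float64(637.1), np.float64(217.4)], -383)
abar ([np.float64(478.6), np.float64(-213.6), np.float64(36.7)], -207) ([np.float64(495.4), np.float64(-222.3), np.float64(51.3)], -149) ([np.float64(480.7), np.float64(-217.6), np.float64(56.1)], -251)
bbar ([np.float64(627.6), np.float64(212.4), np.float64(-22.2)], -182) ([np.float64(627.8), np.float64(215.4), np.float64(4.5)], -156) ([np.float64(627.1), np.float64(213.1), np.float64(-21.6)], -332)
rest ([np.float64(548.6), np.float64(-390.5), np.float64(6.1)], -158) ([np.float64(544.6), np.float64(-397.4), np.float64(6.2)], -148) ([np.float64(545.2), np.float64(-391.6), np.float64(6.0)], -265)
dent ([np.float64(623.3), np.float64(-224.9), np.float64(30.6)], -148) ([np.float64(621.4), np.float64(-236.6), np.float64(22.5)], -151) ([np.float64(622.2), np.float64(-226.2), np.float64(28.8)], -268)
tb ([np.float64(513.1), np.float64(388.7), np.float64(11.3)], -239) ([np.float64(509.6), np.float64(385.8), np.float64(20.0)], -266) ([np.float64(512.8), np.float64(388.9), np.float64(12.1)], -495)
brush ([np.float64(662.3), np.float64(85.3)], -147) ([np.float64(659.1), np.float64(75.1)], -146) ([np.float64(662.7), np.float64(84.1)], -263)
pot ([np.float64(477.3), np.float64(222.5)], -138) ([np.float64(484.0), np.float64(231.8)], -112) ([np.float64(477.4), np.float64(222.6)], -238)
```

Run:
```python
from edge import *
T=read_camera("top"); S=read_camera("side")
for n,x,y,r in(("a",.484,-.2237,range(0,90,3)),("b",.637,.2174,range(-60,30,3))):
  for z in(.038,):
    v=[(round(-fit([T,S],box(.023,.007,z),[x,y,a],0,0)[1]) if 0 else 0) for a in ()]
    G=[(c,grad(c["pixels"])) for c in(T,S)]
    o=[]
    for a in r:
        s=0
        for c,g in G:
            q=proj(c,place(box(.023,.007,z),[x,y,a])).astype(np.float32); s+=cv2.remap(g,q[None,:,0],q[None,:,1],1).mean()
        o.append((round(float(s)),a))
    print(n,sorted(o)[-5:])
P=[(np.r_[ring(.052,.052)],[.4505,.0592]),(ring(.05,.016),[.6477,-.0778]),(ring(.055,.014),[.484,-.2237]),(box(.023,.007,.038),[.484,-.2237,38]),
(ring(.042,.014),[.637,.2174]),(box(.023,.007,.038),[.637,.2174,-20]),(box(.11,.022,.016),[.545,-.395,6]),(box(.021,.018,.009),[.624,-.229,28]),
(box(.065,.0065,.013)+[-.025,0,0],[.512,.3885,11.2]),(ring(.018,.04),[.657,.082]),(ring(.024,.008),[.657,.082])]
out=[]
for c,boxes in((T,[(411,137),(408,195),(224,126),(280,116),(150,175),(479,170)]),(S,[(423,261),(367,273),(352,160),(380,178),(296,142),(430,326)])):
    k=6; im=cv2.resize(c["pixels"][:,:,::-1],None,fx=k,fy=k,interpolation=cv2.INTER_CUBIC)
    for M,p in P:
        for u,v in proj(c,place(M,p)): cv2.circle(im,(int((u+.5)*k),int((v+.5)*k)),1,(0,255,255),-1)
    row=[]
    for i,(u,v) in enumerate(boxes):
        h=[22,27,22,22,45,54][i]; row.append(cv2.resize(im[(v-h)*k:(v+h)*k,(u-h)*k:(u+h)*k],(266,266),interpolation=cv2.INTER_AREA))
    out+=[np.hstack(row[:3]),np.hstack(row[3:])]
cv2.imwrite("pics/ovt.png",np.vstack(out[:2])); cv2.imwrite("pics/ovs.png",np.vstack(out[2:]))
```

```text
a [(211, 45), (214, 33), (216, 42), (217, 36), (218, 39)]
b [(241, -9), (241, 0), (242, -18), (242, -12), (244, -15)]
```

View pics/ovt.png

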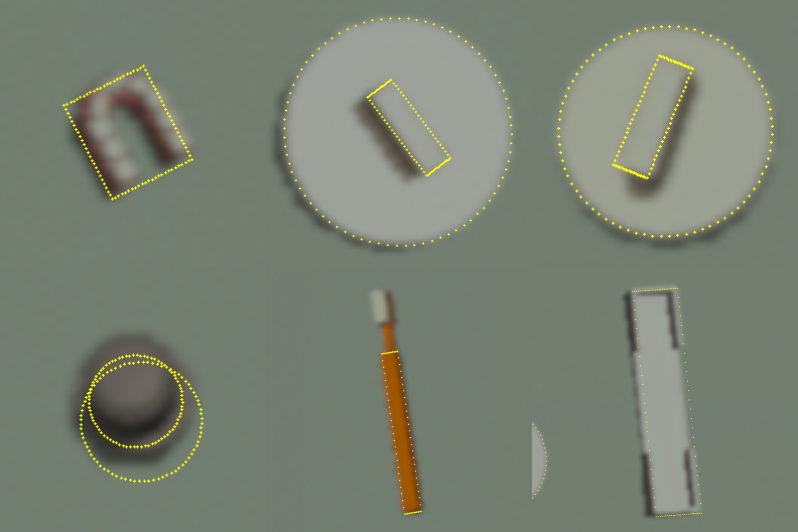

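View pics/ovs.png

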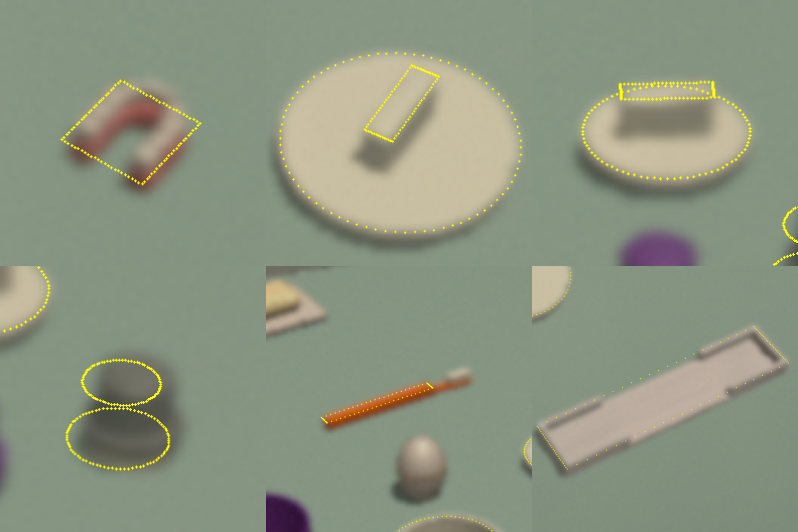

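The overlays show the rims, rest, toothbrush and lid bars fit well. The grey brush outline sits about 7 mm low in x, so I place it near (.664,.081). The denture is near (.623,-.231) with yaw 28°. Lid B already lies flat and stays put. I'm moving to the denture first.

Request:
{"name": "arm_command", "arguments": {"motion": [[0.5,-0.85,0,0,0,-0.14,0],[0.5,-0.85,0,0,0,-0.14,0],[0.5,-0.85,0,0,0,-0.14,0],[0.5,-0.85,0,0,0,-0.14,0],[0.5,-0.85,0,0,0,-0.14,0],[0.5,-0.85,0,0,0,-0.14,0],[0.5,-0.85,0,0,0,-0.14,0],[0.5,-0.85,0,0,0,-0.14,0],[0.5,-0.85,0,0,0,-0.14,40],[0.5,-0.85,0,0,0,-0.14,40]], "force": 25}}

```text
time: 1.5
ee_pos: [0.3921, 0.1741, 0.2317]
eef_rot: [0.0, 0.792, 0.611, 0.001]
wrist_force: [0.6, -0.0, -0.2]
finger_gap: 0.845
finger_force: 0.0
```

Request:
{"name": "arm_command", "arguments": {"motion": [[0.57,-1.0,-0.25,0,0,-0.079,40],[0.57,-1.0,-0.25,0,0,-0.079,40],[0.57,-1.0,-0.25,0,0,-0.079,40],[0.57,-1.0,-0.25,0,0,-0.079,40],[0.57,-1.0,-0.25,0,0,-0.079,40],[0.57,-1.0,-0.25,0,0,-0.079,40],[0.57,-1.0,-0.25,0,0,-0.079,40],[0.57,-1.0,-0.25,0,0,-0.079,40],[0.57,-1.0,-0.25,0,0,-0.079,40],[0.57,-1.0,-0.25,0,0,-0.079,40]]}}

```text
time: 2.5
ee_pos: [0.6204, -0.2263, 0.1309]
eef_rot: [0.0, 0.97, 0.242, 0.0]
wrist_force: [-0.0, -0.2, 0.1]
finger_gap: 0.846
finger_force: 0.0
```

Request:
{"name": "arm_command", "arguments": {"motion": [[0,-0.07,-0.45,0,0,0,40],[0,-0.07,-0.45,0,0,0,40],[0,0,-0.45,0,0,0,40],[0,0,-0.45,0,0,0,40],[0,0,-0.45,0,0,0,40],[0,0,-0.45,0,0,0,40],[0,0,-0.12,0,0,0,40],[0,0,-0.12,0,0,0,40],[0,0,-0.12,0,0,0,40],[0,0,-0.11,0,0,0,40]]}}

```text
time: 3.5
ee_pos: [0.6203, -0.2303, 0.0054]
eef_rot: [0.001, 0.97, 0.244, 0.001]
wrist_force: [-0.1, 0.3, 0.5]
finger_gap: 0.843
finger_force: 0.0
```

Run:
```python
from h import *
im=[]
for n,(u,v) in(("top",(411,137)),("side",(423,250))):
    c=read_camera(n); h=40; im.append(cv2.resize(c["pixels"][v-h:v+h,u-h:u+h,::-1],(380,380),interpolation=cv2.INTER_CUBIC))
cv2.imwrite("pics/g1.png",np.hstack(im))
```

```text
(no output)
```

View pics/g1.png

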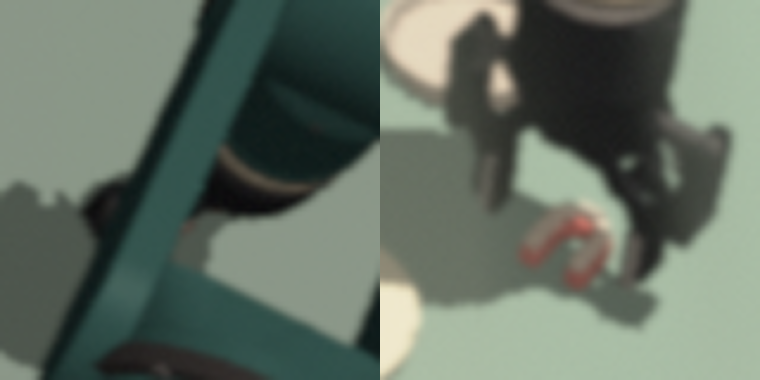

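The side crop shows the denture at (568,250) midway between the finger tips at (492,205) and (640,280). I'm closing the gripper.

Request:
{"name": "arm_command", "arguments": {"motion": [[0,0,-0.03,0,0,0,120],[0,0,0,0,0,0,150],[0,0,0,0,0,0,180],[0,0,0,0,0,0,210],[0,0,0,0,0,0,210],[0,0,0,0,0,0,210],[0,0,0.1,0,0,0,210],[0,0,0.3,0,0,0,210],[0,0,0.5,0,0,0,210],[0,0,0.7,0,0,0,210]], "force": 25}}

```text
time: 4.6
ee_pos: [0.6184, -0.2295, 0.0666]
eef_rot: [-0.001, 0.97, 0.244, -0.002]
wrist_force: [0.0, -0.4, 0.1]
finger_gap: 0.41
finger_force: 25.1
```

Request:
{"name": "arm_command", "arguments": {"motion": [[-0.42,0.72,0.6,0,0,0,210],[-0.42,0.72,0.6,0,0,0,210],[-0.42,0.72,0,0,0,0,210],[-0.42,0.72,0,0,0,0,210],[-0.42,0.72,0,0,0,0,210],[-0.42,0.72,0,0,0,0,210],[-0.42,0.72,0,0,0,0,210],[-0.42,0.72,0,0,0,0,210],[-0.42,0.72,0,0,0,0,210],[-0.42,0.72,0,0,0,0,210]]}}

```text
time: 5.6
ee_pos: [0.4509, 0.059, 0.1163]
eef_rot: [0.0, 0.97, 0.244, 0.001]
wrist_force: [0.4, 0.7, -0.5]
finger_gap: 0.413
finger_force: 25.2
```

Request:
{"name": "arm_command", "arguments": {"motion": [[0,0,-0.35,0,0,0,210],[0,0,-0.35,0,0,0,210],[0,0,-0.35,0,0,0,210],[0,0,-0.35,0,0,0,210],[0,0,-0.35,0,0,0,210],[0,0,-0.35,0,0,0,210],[0,0,-0.3,0,0,0,210],[0,0,-0.12,0,0,0,210],[0,0,-0.08,0,0,0,210],[0,0,0,0,0,0,210]]}}

```text
time: 6.6
ee_pos: [0.4517, 0.0578, 0.0113]
eef_rot: [0.0, 0.97, 0.244, -0.0]
wrist_force: [-1.1, -0.5, -0.4]
finger_gap: 0.407
finger_force: 25.2
```

Request:
{"name": "arm_command", "arguments": {"motion": [[0,0,0,0,0,0,105],[0,0,0,0,0,0,105],[0,0,0,0,0,0,105],[0,0,0,0,0,0,105],[0,0,0.2,0,0,0,105],[0,0,0.4,0,0,0,105],[0,0,0.5,0,0,0,105],[0,0,0.6,0,0,0,105],[0,0,0.6,0,0,0,105],[0,0,0.6,0,0,0,105]]}}

```text
time: 7.6
ee_pos: [0.4516, 0.058, 0.129]
eef_rot: [0.0, 0.97, 0.244, 0.0]
wrist_force: [0.5, 0.2, -0.1]
finger_gap: 0.583
finger_force: 0.0
```

Request:
{"name": "arm_command", "arguments": {"motion": [[0.1,-0.88,0,0,0,0.02,105],[0.1,-0.88,0,0,0,0.02,105],[0.1,-0.88,0,0,0,0.02,105],[0.1,-0.88,0,0,0,0.02,105],[0.1,-0.88,0,0,0,0.02,105],[0.1,-0.88,0,0,0,0.02,105],[0.1,-0.88,0,0,0,0.02,105],[0.1,-0.88,0,0,0,0.02,105],[0,0,-0.6,0,0,0,105],[0,0,-0.6,0,0,0,105]]}}

```text
time: 8.6
ee_pos: [0.4844, -0.2255, 0.0804]
eef_rot: [0.001, 0.946, 0.323, 0.001]
wrist_force: [-0.4, 0.1, -0.8]
finger_gap: 0.587
finger_force: 0.0
```

Run:
```python
from h import *
im=[]
for n,(u,v) in(("top",(295,200)),("side",(360,240))):
    c=read_camera(n); h=60; im.append(cv2.resize(c["pixels"][v-h:v+h,u-h:u+h,::-1],(400,400),interpolation=cv2.INTER_CUBIC))
cv2.imwrite("pics/g2.png",np.hstack(im))
```

```text
(no output)
```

View pics/g2.png

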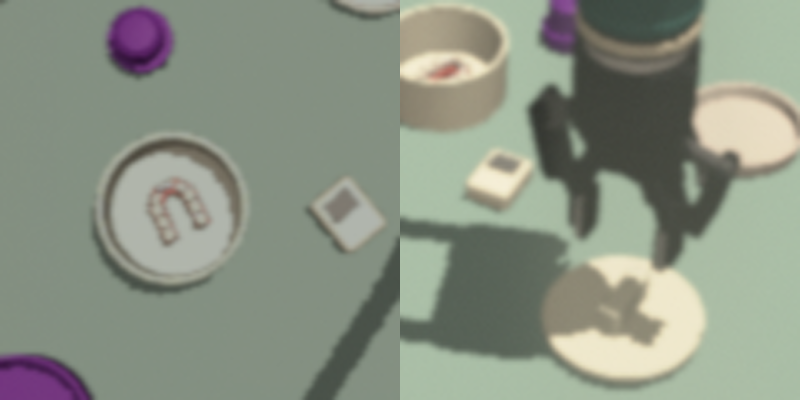

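The top crop shows the denture flat in the cup at (178,210). The gripper is over the lid bar. I'm descending to grasp it.

Request:
{"name": "arm_command", "arguments": {"motion": [[0,0.04,-0.35,0,0,0,105],[0,0,-0.35,0,0,0,105],[0,0,-0.35,0,0,0,105],[0,0,-0.25,0,0,0,105],[0,0,-0.15,0,0,0,105],[0,0,-0.1,0,0,0,105],[0,0,0,0,0,0,160],[0,0,0,0,0,0,190],[0,0,0,0,0,0,220],[0,0,0,0,0,0,250]], "force": 35}}

```text
time: 9.7
ee_pos: [0.4842, -0.2224, 0.0181]
eef_rot: [0.001, 0.946, 0.324, 0.001]
wrist_force: [1.0, -0.4, 2.0]
finger_gap: 0.157
finger_force: 35.1
```

Request:
{"name": "arm_command", "arguments": {"motion": [[0,0,0.1,0,0,0,250],[0,0,0.3,0,0,0,250],[0,0,0.6,0,0,0,250],[0,0,0.6,0,0,0,250],[0,0,0.6,0,0,0,250],[-0.07,0.6,0.1,0,0,0,250],[-0.07,0.6,0,0,0,0,250],[-0.07,0.6,0,0,0,0,250],[-0.07,0.6,0,0,0,0,250],[-0.07,0.6,0,0,0,0,250]]}}

```text
time: 10.7
ee_pos: [0.4696, -0.1012, 0.1105]
eef_rot: [0.0, 0.946, 0.324, 0.001]
wrist_force: [1.1, -0.1, -0.7]
finger_gap: 0.151
finger_force: 34.8
```

Request:
{"name": "arm_command", "arguments": {"motion": [[-0.07,0.6,0,0,0,0,250],[-0.07,0.6,0,0,0,0,250],[-0.07,0.6,0,0,0,0,250],[-0.07,0.6,0,0,0,0,250],[-0.07,0.6,0,0,0,0,250],[-0.07,0.6,0,0,0,0,250],[-0.06,0.45,0,0,0,0,250],[0,0,0,0,0,0,250],[0,0,0,0,0,0,250],[0,0,0,0,0,0,250]]}}

```text
time: 11.7
ee_pos: [0.4506, 0.0593, 0.1098]
eef_rot: [0.0, 0.946, 0.324, 0.0]
wrist_force: [-0.2, -0.2, -0.8]
finger_gap: 0.152
finger_force: 34.8
```

Run:
```python
from edge import *
S=read_camera("side");T=read_camera("top"); st=readout.observe(); p=st["ee_pos"]; print(p,st["finger_gap"],st["wrist_force"])
z=p[2]-.0181+.014
for n,C in(("S",[S]),("T",[T]),("ST",[S,T])): print(n,fit(C,ring(.055,z),[p[0],p[1]],.008))
im=[]
for c,(u,v) in((T,(285,195)),(S,(315,190))):
    k=5; b=cv2.resize(c["pixels"][:,:,::-1],None,fx=k,fy=k,interpolation=cv2.INTER_CUBIC)
    for M,q in((ring(.055,z),p[:2]+[-.0008,-.0006]),(ring(.052,.052),[.4505,.0592])):
        for a,e in proj(c,place(M,q)): cv2.circle(b,(int((a+.5)*k),int((e+.5)*k)),1,(0,255,255),-1)
    h=40; im.append(b[(v-h)*k:(v+h)*k,(u-h)*k:(u+h)*k])
cv2.imwrite("pics/g3.png",np.hstack(im))
```

```text
[0.45059965 0.05916099 0.10954356] 0.15046034988934376 [ 0.02850271 -0.65456345 -0.70259611]
S (array([0.44985177, 0.05796269]), np.float64(-220.30978393554688))
T (array([0.45166351, 0.04809574]), np.float64(-91.89759826660156))
ST (array([0.45011529, 0.0581826 ]), np.float64(-294.1661376953125))
```

View pics/g3.png

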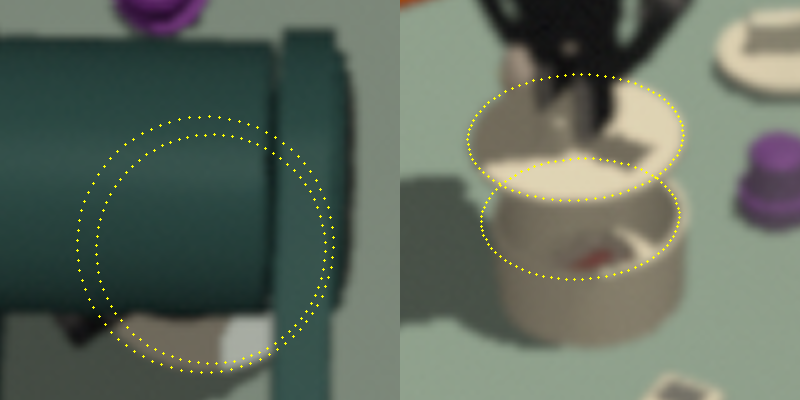

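The side crop shows the lid where expected, but the cup's left and right edges (492, 687) are about 1.5 px right of my overlay. I'll refine the cup pose from the first pictures.

Run:
```python
from edge import *
d=np.load("c0.npz"); T=read_camera("top");S=read_camera("side");T["pixels"]=d["top"];S["pixels"]=d["side"]
M=np.r_[ring(.052,.052),ring(.048,.052)]
for r in(.052,.048,0):
  for n,C in(("T",[T]),("S",[S]),("TS",[T,S])):
    x,s=fit(C,ring(r,.052) if r else M,[.453,.059],.009); print(r,n,(x*1e3).round(1),round(s))
im=[]
for c,(u,v) in((T,(287,203)),(S,(313,200))):
    k=12; g=25; w=c["pixels"][v-g:v+g,u-g:u+g,::-1]
    b=cv2.resize(w,None,fx=8,fy=8,interpolation=cv2.INTER_CUBIC)
    for r,q,col in((.052,[.4505,.0592],(0,255,255)),(.052,[.4535,.0585],(0,0,255))):
        for a,e in proj(c,place(ring(r,.052),q)): cv2.circle(b,(int((a-u+g+.5)*8),int((e-v+g+.5)*8)),1,col,-1)
    im.append(b)
cv2.imwrite("pics/cup.png",np.hstack(im))
```

```text
0.052 T [451.   58.5] -141
0.052 S [450.2  60.9] -167
0.052 TS [450.4  59.2] -306
0.048 T [444.9  67.4] -177
0.048 S [453.1  56.3] -197
0.048 TS [453.7  60. ] -348
0 T [453.4  61.1] -145
0 S [452.7  56.7] -175
0 TS [452.2  59.1] -312
```

View pics/cup.png

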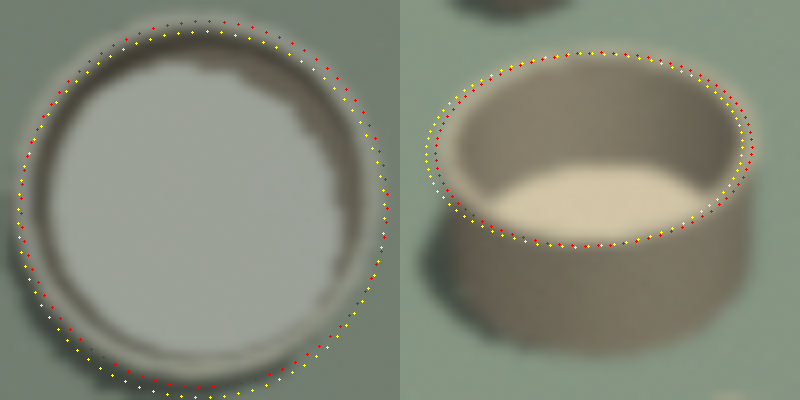

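The real cup rim (crop top 13, bottom 375, left 15, right 380) sits further up and left than the red ring, which gives the cup at about (.456,.0597). I'm shifting by +6 mm in x and +1 mm in y, then lowering.

Request:
{"name": "arm_command", "arguments": {"motion": [[0.08,0.03,0,0,0,0,250],[0.08,0,0,0,0,0,250],[0,0,-0.2,0,0,0,250],[0,0,-0.25,0,0,0,250],[0,0,-0.2,0,0,0,250],[0,0,-0.15,0,0,0,250],[0,0,-0.1,0,0,0,250],[0,0,-0.1,0,0,0,250],[0,0,-0.1,0,0,0,250],[0,0,0,0,0,0,250]]}}

```text
time: 12.9
ee_pos: [0.4565, 0.0611, 0.0648]
eef_rot: [-0.0, 0.946, 0.324, -0.0]
wrist_force: [-0.3, 0.0, -1.2]
finger_gap: 0.162
finger_force: 34.8
```

Request:
{"name": "arm_command", "arguments": {"motion": [[0,0,-0.03,0,0,0,250],[0,0,-0.03,0,0,0,250],[0,0,0,0,0,0,250],[0,0,0,0,0,0,250],[0,0,0,0,0,0,250],[0,0,0,0,0,0,250],[0,0,0,0,0,0,250],[0,0,0,0,0,0,250],[0,0,0,0,0,0,250],[0,0,0,0,0,0,250]]}}

```text
time: 13.9
ee_pos: [0.4568, 0.0612, 0.0629]
eef_rot: [0.0, 0.946, 0.324, 0.0]
wrist_force: [0.8, -0.3, -0.9]
finger_gap: 0.154
finger_force: 34.8
```

Still no contact force, so I'm lowering the last millimetre, releasing and rising.

Request:
{"name": "arm_command", "arguments": {"motion": [[0,0,-0.02,0,0,0,250],[0,0,0,0,0,0,210],[0,0,0,0,0,0,170],[0,0,0,0,0,0,130],[0,0,0,0,0,0,105],[0,0,0,0,0,0,105],[0,0,0.2,0,0,0,105],[0,0,0.5,0,0,0,105],[0,0,0.7,0,0,0,105],[0,0,0.8,0,0,0,105]]}}

```text
time: 14.9
ee_pos: [0.4561, 0.0612, 0.1508]
eef_rot: [-0.0, 0.946, 0.324, -0.001]
wrist_force: [0.2, -0.2, -0.4]
finger_gap: 0.588
finger_force: 0.0
```

Request:
{"name": "arm_command", "arguments": {"motion": [[0.1,0.9,0.2,0,0,-0.045,105],[0.1,0.9,0,0,0,-0.045,105],[0.1,0.9,0,0,0,-0.045,105],[0.1,0.9,0,0,0,-0.045,105],[0.1,0.9,0,0,0,-0.045,105],[0.1,0.9,0,0,0,-0.045,105],[0.1,0.9,0,0,0,-0.045,105],[0.1,0.9,0,0,0,-0.045,105],[0.15,0.9,-0.2,0,0,-0.045,105],[0,0,-0.6,0,0,-0.045,105]]}}

```text
time: 15.9
ee_pos: [0.4964, 0.3906, 0.1292]
eef_rot: [-0.003, 0.995, 0.095, 0.003]
wrist_force: [0.9, -0.6, 0.2]
finger_gap: 0.591
finger_force: 0.0
```

Run:
```python
from h import *
im=[]
for n,(u,v),h in(("top",(240,190),100),("side",(315,170),60)):
    c=read_camera(n); im.append(cv2.resize(c["pixels"][v-h:v+h,u-h:u+h,::-1],(400,400),interpolation=cv2.INTER_CUBIC))
cv2.imwrite("pics/g4.png",np.hstack(im))
```

```text
(no output)
```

View pics/g4.png

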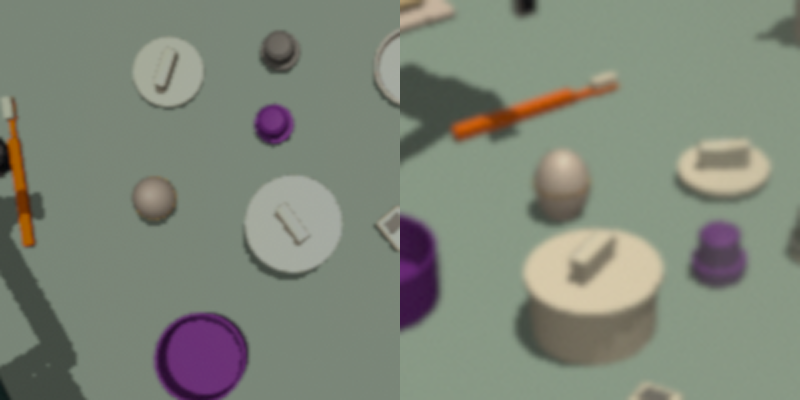

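The lid sits level on the cup (side crop 593,270). Now the toothbrush.

Request:
{"name": "arm_command", "arguments": {"motion": [[-0.05,-0.14,-0.4,0,0,0,105],[0,0,-0.5,0,0,0,105],[0,0,-0.5,0,0,0,105],[0,0,-0.5,0,0,0,105],[0,0,-0.5,0,0,0,105],[0,0,-0.35,0,0,0,105],[0,0,-0.2,0,0,0,105],[0,0,-0.1,0,0,0,105],[0,0,-0.07,0,0,0,105],[0,0,0,0,0,0,105]]}}

```text
time: 17.0
ee_pos: [0.4931, 0.3797, 0.0018]
eef_rot: [-0.0, 0.996, 0.094, 0.0]
wrist_force: [0.0, 0.4, 0.2]
finger_gap: 0.589
finger_force: 0.0
```

Request:
{"name": "arm_command", "arguments": {"motion": [[0,0,0,0,0,0,150],[0,0,0,0,0,0,180],[0,0,0,0,0,0,210],[0,0,0,0,0,0,250],[0,0,0,0,0,0,250],[0,0,0,0,0,0,250],[0,0,0.2,0,0,0,250],[0,0,0.5,0,0,0,250],[0,0,0.8,0,0,0,250],[0,0,0.9,0,0,0,250]], "force": 30}}

```text
time: 18.0
ee_pos: [0.4916, 0.3787, 0.0967]
eef_rot: [0.001, 0.996, 0.094, -0.002]
wrist_force: [0.4, -0.2, -0.9]
finger_gap: 0.137
finger_force: 30.0
```

Request:
{"name": "arm_command", "arguments": {"motion": [[0.04,-0.97,0.6,0,0,-0.004,250],[0.04,-0.97,0.6,0,0,-0.004,250],[0.04,-0.97,0.3,0,0,-0.004,250],[0.04,-0.97,0,0,0,-0.004,250],[0.04,-0.97,0,0,0,-0.004,250],[0.04,-0.97,0,0,0,-0.004,250],[0.04,-0.97,0,0,0,-0.004,250],[0.04,-0.97,0,0,0,-0.004,250],[0.04,-0.97,0,0,0,-0.004,250],[0.04,-0.97,0,0,0,-0.004,250]]}}

```text
time: 19.0
ee_pos: [0.5083, -0.01, 0.1575]
eef_rot: [0.0, 0.997, 0.073, -0.0]
wrist_force: [0.5, -0.3, -0.5]
finger_gap: 0.139
finger_force: 30.0
```

Request:
{"name": "arm_command", "arguments": {"motion": [[0.04,-0.97,0,0,0,-0.004,250],[0.04,-0.97,0,0,0,-0.004,250],[0.04,-0.97,0,0,0,-0.004,250],[0.04,-0.97,0,0,0,-0.004,250],[0.04,-0.97,0,0,0,-0.004,250],[0.04,-0.97,0,0,0,-0.004,250],[0.04,-0.97,0,0,0,-0.004,250],[0.04,-0.97,0,0,0,-0.004,250],[0.04,-0.97,0,0,0,-0.004,250],[0.04,-0.97,0,0,0,-0.004,250]]}}

```text
time: 20.0
ee_pos: [0.5243, -0.3978, 0.1572]
eef_rot: [-0.0, 0.999, 0.052, -0.0]
wrist_force: [0.9, -0.3, -0.4]
finger_gap: 0.142
finger_force: 30.0
```

Request:
{"name": "arm_command", "arguments": {"motion": [[0.04,0.05,-0.5,0,0,0,250],[0,0,-0.5,0,0,0,250],[0,0,-0.5,0,0,0,250],[0,0,-0.5,0,0,0,250],[0,0,-0.4,0,0,0,250],[0,0,-0.3,0,0,0,250],[0,0,-0.2,0,0,0,250],[0,0,0,0,0,0,250],[0,0,0,0,0,0,250],[0,0,0,0,0,0,250]]}}

```text
time: 21.0
ee_pos: [0.5271, -0.395, 0.0427]
eef_rot: [0.001, 0.999, 0.052, 0.001]
wrist_force: [-0.4, 0.8, -0.2]
finger_gap: 0.143
finger_force: 30.0
```

Run:
```python
from h import *
im=[]
for n,(u,v),h in(("top",(480,170),65),("side",(420,310),75)):
    c=read_camera(n); im.append(cv2.resize(c["pixels"][v-h:v+h,u-h:u+h,::-1],(400,400),interpolation=cv2.INTER_CUBIC))
cv2.imwrite("pics/g5.png",np.hstack(im)); print(readout.observe()["ee_pos"])
```

```text
[ 0.52696331 -0.39492288  0.04261002]
```

View pics/g5.png

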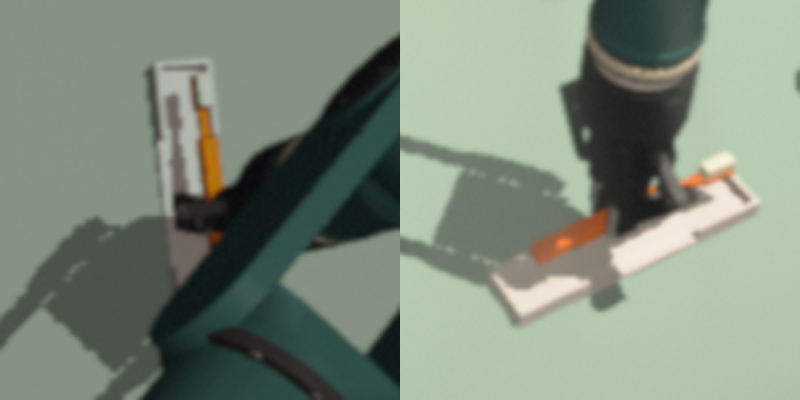

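The toothbrush, after parallax, is centred on the tray: crop x is about 188 against a tray centre of 186. I'm lowering and releasing it.

Request:
{"name": "arm_command", "arguments": {"motion": [[0,0,-0.3,0,0,0,250],[0,0,-0.25,0,0,0,250],[0,0,-0.15,0,0,0,250],[0,0,-0.08,0,0,0,250],[0,0,-0.04,0,0,0,250],[0,0,0,0,0,0,250],[0,0,0,0,0,0,220],[0,0,0,0,0,0,180],[0,0,0,0,0,0,140],[0,0,0,0,0,0,120]]}}

```text
time: 22.1
ee_pos: [0.5265, -0.3946, 0.0089]
eef_rot: [0.0, 0.999, 0.052, 0.0]
wrist_force: [1.1, -0.2, -0.6]
finger_gap: 0.528
finger_force: 0.0
```

Request:
{"name": "arm_command", "arguments": {"motion": [[0,0,0,0,0,0,105],[0,0,0.2,0,0,0,105],[0,0,0.5,0,0,0,105],[0,0,0.9,0,0,0,105],[0,0,0.9,0,0,0,100],[0.26,0.95,0.3,0,0,0,70],[0.26,0.95,0,0,0,0,60],[0.26,0.95,0,0,0,0,60],[0.26,0.95,0,0,0,0,60],[0.26,0.95,0,0,0,0,60]]}}

```text
time: 23.1
ee_pos: [0.5788, -0.203, 0.1215]
eef_rot: [0.0, 0.999, 0.052, 0.001]
wrist_force: [0.0, -0.3, 0.3]
finger_gap: 0.766
finger_force: 0.0
```

Run:
```python
from edge import *
T=read_camera("top");S=read_camera("side")
M=np.r_[ring(.018,.039),ring(.024,.016)]
B=[.664,.081]
for n,C in(("T",[T]),("S",[S]),("TS",[T,S])):
    x,s=fit(C,M,B,.009); print(n,(x*1e3).round(1),round(s))
im=[]
D=[.6477,-.0778]
for c,p in((T,[(280,115),(348,124),(480,170)]),(S,[(380,178),(402,217),(430,326)])):
    k=6; b=cv2.resize(c["pixels"][:,:,::-1],None,fx=k,fy=k,interpolation=cv2.INTER_CUBIC)
    for r,z,q in((.018,.038,B),(.024,.015,B),(.05,.016,D)):
        for a,e in proj(c,place(ring(r,z),q)): cv2.circle(b,(int((a+.5)*k),int((e+.5)*k)),1,(0,255,255),-1)
    im.append(np.hstack([cv2.resize(b[(v-h)*k:(v+h)*k,(u-h)*k:(u+h)*k],(266,266)) for (u,v),h in zip(p,(18,26,54))]))
cv2.imwrite("pics/g6.png",np.vstack(im))
```

```text
T [666.2  85.3] -140
S [665.9  85.9] -154
TS [666.2  85.8] -294
```

View pics/g6.png

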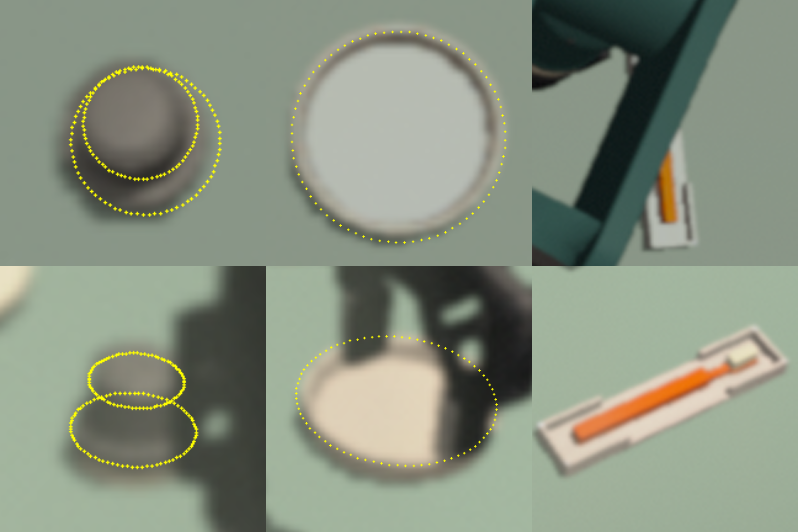

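The toothbrush lies inside the rest (side crop, about 650,405). The brush is near (.664,.084), so I'm moving above it.

Request:
{"name": "arm_command", "arguments": {"motion": [[0.266,0.9,0,0,0,0,60],[0.266,0.9,0,0,0,0,60],[0.266,0.9,0,0,0,0,60],[0.266,0.9,0,0,0,0,60],[0.266,0.9,0,0,0,0,60],[0.266,0.9,0,0,0,0,60],[0.266,0.9,0,0,0,0,60],[0.266,0.9,0,0,0,0,60],[0,0,-0.3,0,0,0,60],[0,0,-0.3,0,0,0,60]]}}

```text
time: 24.2
ee_pos: [0.664, 0.0837, 0.0967]
eef_rot: [0.0, 0.999, 0.053, 0.001]
wrist_force: [0.2, 0.0, -0.0]
finger_gap: 0.763
finger_force: 0.0
```

Request:
{"name": "arm_command", "arguments": {"motion": [[0,0,-0.4,0,0,0,60],[0,0,-0.4,0,0,0,60],[0,0,-0.4,0,0,0,60],[0,0,-0.3,0,0,0,60],[0,0,-0.2,0,0,0,60],[0,0,-0.1,0,0,0,60],[0,0,-0.1,0,0,0,60],[0,0,0,0,0,0,60],[0,0,0,0,0,0,60],[0,0,0,0,0,0,60]]}}

```text
time: 25.2
ee_pos: [0.6641, 0.0837, 0.0214]
eef_rot: [0.0, 0.999, 0.053, 0.001]
wrist_force: [0.0, 0.8, -0.0]
finger_gap: 0.767
finger_force: 0.0
```

Request:
{"name": "arm_command", "arguments": {"motion": [[0,0,-0.03,0,0,0,100],[0,0,0,0,0,0,130],[0,0,0,0,0,0,160],[0,0,0,0,0,0,200],[0,0,0,0,0,0,200],[0,0,0,0,0,0,200],[0,0,0.1,0,0,0,200],[0,0,0.3,0,0,0,200],[0,0,0.6,0,0,0,200],[0,0,0.6,0,0,0,200]], "force": 35}}

```text
time: 26.2
ee_pos: [0.6631, 0.0835, 0.084]
eef_rot: [0.0, 0.999, 0.052, -0.001]
wrist_force: [0.1, 1.8, -0.5]
finger_gap: 0.404
finger_force: 34.9
```

Request:
{"name": "arm_command", "arguments": {"motion": [[-0.05,-0.6,0,0,0,0,200],[-0.05,-0.6,0,0,0,0,200],[-0.05,-0.6,0,0,0,0,200],[-0.05,-0.6,0,0,0,0,200],[-0.05,-0.6,0,0,0,0,200],[-0.05,-0.6,0,0,0,0,200],[-0.03,-0.44,0,0,0,0,200],[0,0,-0.4,0,0,0,200],[0,0,-0.4,0,0,0,200],[0,0,0,0,0,0,200]]}}

```text
time: 27.2
ee_pos: [0.6474, -0.0762, 0.0463]
eef_rot: [-0.001, 0.999, 0.053, -0.004]
wrist_force: [-0.4, 0.2, -2.0]
finger_gap: 0.404
finger_force: 34.9
```

Run:
```python
from h import *
c=read_camera("side"); u,v,h=400,200,50; b=cv2.resize(c["pixels"][v-h:v+h,u-h:u+h,::-1],(500,500),interpolation=cv2.INTER_CUBIC)
cv2.imwrite("pics/g7.png",b); print(readout.observe()["ee_pos"])
```

```text
[ 0.6482942  -0.07628615  0.04779365]
```

View pics/g7.png

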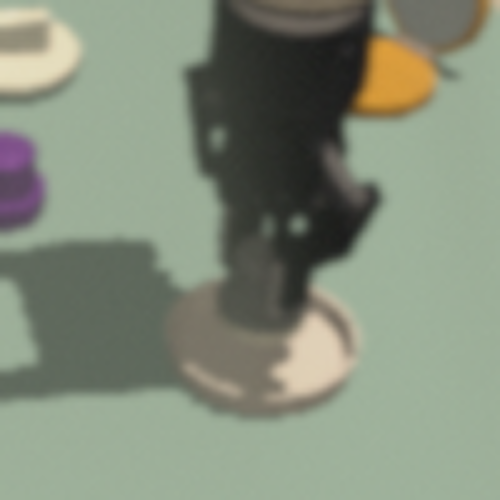

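The side crop shows the brush upright over the dish (brush about 258,320; dish 263,340). I'm lowering it.

Request:
{"name": "arm_command", "arguments": {"motion": [[0,0,-0.2,0,0,0,200],[0,0,-0.15,0,0,0,200],[0,0,-0.1,0,0,0,200],[0,0,-0.06,0,0,0,200],[0,0,-0.03,0,0,0,200],[0,0,0,0,0,0,200],[0,0,0,0,0,0,200],[0,0,0,0,0,0,200],[0,0,0,0,0,0,200],[0,0,0,0,0,0,200]]}}

```text
time: 28.25
ee_pos: [0.6504, -0.0781, 0.0299]
eef_rot: [0.0, 0.999, 0.052, 0.0]
wrist_force: [-0.0, 0.4, -0.6]
finger_gap: 0.404
finger_force: 34.9
```

Request:
{"name": "arm_command", "arguments": {"motion": [[0,0,-0.05,0,0,0,200],[0,0,-0.04,0,0,0,200],[0,0,-0.03,0,0,0,200],[0,0,0,0,0,0,200],[0,0,0,0,0,0,200],[0,0,0,0,0,0,200],[0,0,0,0,0,0,200],[0,0,0,0,0,0,200],[0,0,0,0,0,0,200],[0,0,0,0,0,0,200]]}}

```text
time: 29.25
ee_pos: [0.6503, -0.078, 0.025]
eef_rot: [0.0, 0.999, 0.052, 0.0]
wrist_force: [0.0, -0.6, 0.8]
finger_gap: 0.402
finger_force: 34.9
```

Request:
{"name": "arm_command", "arguments": {"motion": [[0,0,0,0,0,0,170],[0,0,0,0,0,0,140],[0,0,0,0,0,0,120],[0,0,0,0,0,0,100],[0,0,0,0,0,0,80],[0,0,0,0,0,0,60],[0,0,0,0,0,0,60],[0,0,0.2,0,0,0,60],[0,0,0.4,0,0,0,60],[0,0,0.6,0,0,0,60]]}}

```text
time: 30.25
ee_pos: [0.6495, -0.0778, 0.073]
eef_rot: [-0.0, 0.999, 0.052, -0.001]
wrist_force: [-0.2, 0.6, 0.4]
finger_gap: 0.766
finger_force: 0.0
```

Request:
{"name": "arm_command", "arguments": {"motion": [[0,0,0.8,0,0,0,60],[0,0,0.8,0,0,0,60],[0,0,0.8,0,0,0,60],[-0.7,-0.6,0.3,0,0,0,60],[-0.8,-0.6,0,0,0,0,60],[-0.8,-0.6,0,0,0,0,60],[-0.8,-0.6,0,0,0,0,60],[-0.8,-0.6,0,0,0,0,60],[-0.8,-0.6,0,0,0,0,60],[-0.8,-0.6,0,0,0,0,60]]}}

```text
time: 31.25
ee_pos: [0.4293, -0.247, 0.183]
eef_rot: [0.001, 0.999, 0.053, 0.001]
wrist_force: [0.3, -0.3, 0.0]
finger_gap: 0.763
finger_force: 0.0
```

Run:
```python
from edge import *
T=read_camera("top");S=read_camera("side")
for n,C in(("T",[T]),("S",[S])):
    x,s=fit(C,ring(.055,.058),[.456,.06],.006); print("lid",n,(x*1e3).round(1),round(s))
a=cv2.resize(T["pixels"][80:280,130:510,::-1],(800,421),interpolation=cv2.INTER_CUBIC)
cv2.imwrite("pics/f1.png",np.vstack([a[:260],cv2.resize(S["pixels"][120:280,220:480,::-1],(540,330))[:,:].copy().__class__ and np.pad(cv2.resize(S["pixels"][120:280,220:480,::-1],(540,330)),((0,0),(0,260),(0,0)))]))
```

```text
lid T [457.  60.] -206
lid S [456.6  60.1] -279
```

View pics/f1.png

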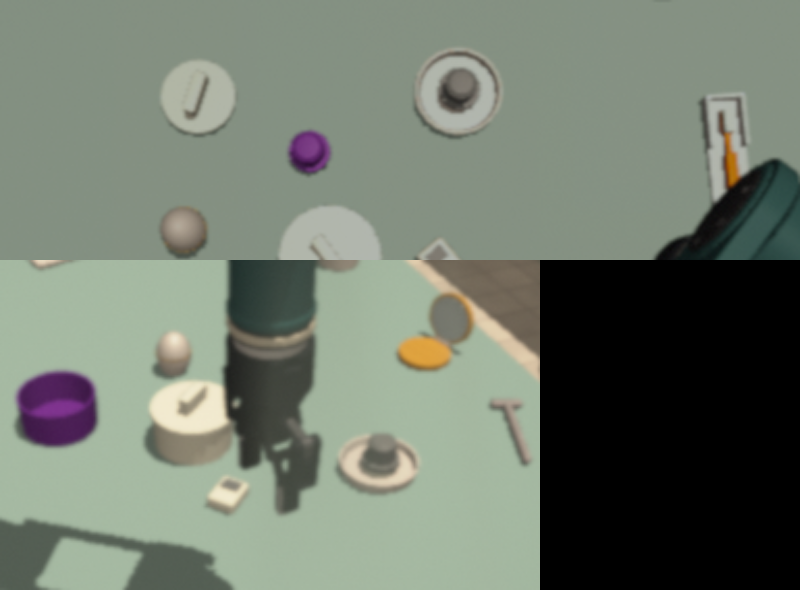

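The brush stands in the dish (top crop 458,90) and the toothbrush lies in the rest (728,150). Lid B and the pill pot are untouched. Both cameras put the lid on the cup at the seated height, agreeing within 0.5 mm. I'm handing in the job.

```bash
python3 -c "
from cell import workorder
print(workorder.close_job())"
```

```text
the job is handed in; nothing more can be done
None
```

I handed the job in at about 31 s of robot time, with no verdict returned: the denture is in the cup under the seated wide lid, the toothbrush is in its rest, the grey denture brush stands bristles down in the dish, and the narrow lid and pill pot were left where they were.

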